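Clip in the sprung measuring pointer and hold it at its red band

TASK

Take the telescoping pointer from its cradle and push its tube down past the orange sprung jaws of the clip stand until it sits fully home in both forks with the jaws closed over it, point towards the yellow end of the stand. Then pull the yellow knob straight out against the inner spring until the tube's mouth stands at the red band on the rod, about in its middle, and finish while still holding it there for the record photo: do not let go. Leave everything else on the bench where it stands.

Things in the scene. Friction and masses are not known exactly. Their poses are not given: they have to be found in the camera images.
- pointer: loose telescoping pointer, 0.13 to 0.2 kg. Origin on the tube's axis at mid-tube; x along the axis towards knob and point. Aluminium tube 16 mm thick, x -75 to +75 mm, black end cap 19 mm thick from -85 to -71. Two blue collars 25 mm wide at x -42 to -37 and +37 to +42; grasp the bare tube between them from above. At the start it lies level in the cradle, axis 50 mm above the bench
- mouth (a point): centre of the tube's mouth (x = +75 mm of the pointer), where the inner rod, 8 mm thick, comes out; axes as the pointer's. The rod is white, with thin black ticks, then has the red band, 12 mm wide and hidden in the tube at first, and is black behind the band
- knob (a point): centre of the yellow knob, a cylinder 24 mm wide and 24 mm long along the pointer's axis, on the end of the inner rod; at x = 109 mm of the pointer plus the pull-out. A thin steel point reaches 30 mm past this centre. Axes as the pointer's
- rod (a joint): pull-out of the inner rod from the tube in m: 0 fully in (its spring keeps it there), end stop at 0.085. The spring pulls back with 4.5 N at 0 and 7.8 N at 0.055. The mouth stands at the red band's outer edge at 0.049, its middle at 0.055, its inner edge at 0.061
- seat (a point): point of the fixed clip stand where the pointer's origin lies when the tube is home, 65 mm above the bench. x along the seated tube, towards the yellow-painted end of the base (the point goes that way); z up. Base plate 150 (x) by 92 by 12 mm. The two collars go between the two forks, 3 mm to spare at each end; fingers can go down there too, to the base plate 53 mm below
- fork_front (a point): centre of the slot of the grey fork near the yellow end, on the seated tube's axis, 52 mm from the seat; axes as the seat's. Fork 14 mm thick along x; slot 18 mm wide, open at the top, floor 8 mm below this point; plain wall with a flared top (24 mm up) on its -y side, orange jaw hinged to a post (32 mm up) on its +y side. Its inner face takes the front collar when the knob is pulled
- fork_rear (a point): the same for the other fork, at x = -52 mm of the seat
- jaw_rear (a joint): orange sprung jaw of the rear fork, in rad: 0 closed, 0.75 wide open. It leans in and down over the slot. The tube meets it about 15 mm above home; pressed straight down (5 to 15 N for both jaws) it pushes the jaw down and aside. The jaw springs back to 0 over the tube once that is home, and bars the way up
- jaw_front (a joint): the same for the front fork
- cradle: fixed wooden cradle that the pointer lies in at first. Origin at the middle of its underside, x along the pointer. Base 150 by 80 by 10 mm, two V-shaped cork-faced posts at x -58 to -48 and +48 to +58 mm, up to 51 mm high; free space for fingers between them
- jar: small clay jar, 52 mm wide, 52 mm high, standing between stand and cradle and beyond them; origin at its foot; leave alone
- loupe: round magnifier, 40 mm wide, 38 mm high, between stand and cradle; origin at its foot; leave alone
- sherd_tray: grey tray of sherds, 160 by 120 by 35 mm, at one side; origin underneath; leave alone
- bottle: clear bottle, 56 mm wide, 140 mm high, at one side; origin at its foot; leave alone
- brush: flat brush with a wooden handle lying on the bench, about 200 mm long; leave alone
- find_box: cardboard finds box, 100 by 70 by 45 mm, at the far side; origin underneath; leave alone
- scale_bar: black and white photo scale bar, 12 by 100 by 20 mm, at the far side; origin underneath; leave alone
Mind the look-alikes: they are no part of the job. There is more than one size of the pointer; the one meant has the size given above.

How it is judged:
On the way, in this order (a step that is already met when the one before it is completed fails the run):
1. the tube is home in both forks, jaws closed over it, point towards the yellow end, and the rod still in (under 20 mm out) (x of pointer in the frame of seat between -0.008 and 0.008 m and y of pointer in the frame of seat between -0.004 and 0.004 m and z of pointer in the frame of seat between -0.003 and 0.003 m and angle between the x axis of pointer and the x axis of seat, either way round below 0.06 rad and x of knob in the frame of seat above 0.08 m and value of joint each of jaw_rear, jaw_front below 0.12 rad and value of joint rod below 0.02 m), for 0.2 s.
2. the knob is pulled out until the tube's mouth stands at the red band, the tube still home (x of pointer in the frame of seat between -0.008 and 0.008 m and y of pointer in the frame of seat between -0.004 and 0.004 m and z of pointer in the frame of seat between -0.003 and 0.003 m and angle between the x axis of pointer and the x axis of seat, either way round below 0.06 rad and x of knob in the frame of seat above 0.08 m and value of joint each of jaw_rear, jaw_front below 0.12 rad and value of joint rod between 0.049 and 0.061 m), for 0.3 s.
At the end, for the whole second after the job is handed in: The fingers still bear on the pointer (over 2 N) and keep the rod still, 49 to 61 mm out (mouth on the red band); the tube is home in the clip (within 8 mm along, 4 across, 3 in height, 0.06 rad), point towards the yellow end, both jaws closed (under 0.12 rad) (all of step 2 and velocity of joint rod between -0.01 and 0.01 m/s and contact force between the fingers and pointer above 2 N); the arm keeps its last pose, push and grip.
It fails at once if another thing on the bench is moved by more than 30 mm (distance of any of jar, loupe, sherd_tray, bottle, brush, find_box, scale_bar from where it was at the start of the episode above 0.03 m).
It also fails if it takes over 61 s, if anything falls off the work surface, if the arm or the gripper's body presses on something with over 40 N, if the wrist force passes 120 N, or if a joint passes its speed limit or range.

ROBOT

A 7-joint arm with a two-finger parallel gripper is mounted at the origin on the work surface. World frame = base frame: x ahead of the robot, y to its left, z up, the work surface at z = 0. Lengths are in m, angles in rad, forces in N, time in s.
With the tool pointing down it reaches from about 0.425 to 0.825 m from the base axis. Payload 3.6 kg.
Tool frame: the origin (TCP) lies midway between the tips of the shut fingers; the grasp point (between the pads) lies 19 mm behind it; y points along the fingers, z is the direction in which the jaws open and shut, and the axes are right-handed (so a half turn about y gives the same grasp; the last joint's range is limited). The gripper opens to 93 mm and grips with 3 to 60 N. Pads are 15 mm wide; open, the fingers measure 128 mm over their backs; the gripper's body (75 mm by 188 mm) begins 65 mm behind the grasp point.
Start: joints at [1.165, 0.615, -0.013, 1.423, 0.008, 1.103, -0.04], TCP at [0.241, -0.604, 0.219] pointing down, gripper open.
Joint ranges: [-3.12, 3.12], [-0.3, 2.06], [-1.34, 1.32], [0.26, 2.42], [-1.36, 4.5], [0.01, 1.98], [-2.84, 2.84]. Speed limits (rad/s): [2.79, 2.79, 3.14, 3.14, 3.14, 3.14, 3.14].

INTERFACE

Orientations are given as a unit quaternion [x, y, z, w].
In Python, from workcell import monitor, grab_frame, get_calibration, robot gives the robot as it stands.
- The arm moves only by the tool jog_arm, never from a script. Its argument "increments" is a list that holds one entry, the list of rows, each a list of 4 numbers: the shift along the tool's x, y, z in cm, then the turn about the tool's y in rad. In form: [[[x, y, z, twist], ...]]. A call has 1 to 8 rows; each row is the pose to reach, as a shift and turn from the pose measured when the call began, along the tool's axes at that moment; what a row does not reach only later rows make up. A row lasts 1/10 s, in which the tool goes at most 50 mm and 8.59 degrees, less where a joint would pass 70% of its speed; a pose out of reach is approached as far as the arm can. A call with a gripper value outside its range is refused whole. "claw" is the closure, from -1 (fully open) to 1 (shut), so that 0 is half open, set as the call begins (left out, the last holds). The fingers move at their own pace and stop on an object; "grip_force" is the grip in N (left out, the last holds). Time passes only in rows, so rows that repeat a pose let the fingers close. It gives the time, the measured TCP pose, the force and the opening at its end, in the units of the state.
- monitor.state(): the state, without advancing time (a new reading comes with each control period).
- grab_frame(name): name is "scene" or "top" or "wrist"; returns the picture (480x640x3 uint8, red, green, blue); there is no depth.
- get_calibration(name): a dict with "mtx" (3x3 intrinsics, pixels), "cam_to_world" (4x4, takes a point from camera to world coordinates). Camera axes: x right, y down, z forward; pixel columns grow to the right and rows downward; lengths in m; the calibration is good to about 2 mm. A picture is of the moment at which its call begins: read the wrist's pose just before it. get_calibration takes no time and is no camera call; for the wrist camera it gives the pose at the moment of the call.
- robot.sign_off(): hands the job in, once; it reports no verdict.
The state is a dict: "clock": time; "joints": joint angles; "dq": joint speeds; "tau": joint torques, N m; "position": TCP position; "eef_rot": TCP orientation; "force": force on the tool from outside, world axes, zero at the start; "ft_torque": the same for the moment, N m; "grip_width": opening from 0.0 (shut) to 1.0 (fully open).
Only numpy, scipy, OpenCV 4.12 (cv2) and the standard library are available. Lean on these libraries where they do the work, as an engineer would, in place of code of your own. Each camera call takes 0.05 s, during which the arm holds its last target. There are 200 camera calls.

## Working session

There is one attempt and no reset: what is moved stays moved. The work goes in short steps, Python scripts to look and compute and a tool call to move; the robot and the scene stay as the last step left them, time stands still between calls to the robot, and variables do not carry over. Pictures are saved under pics/ and viewed, about 8 in all and at most 12, crops included, and the job is handed in when it is done.

Besides the shell and the picture viewer there is one more tool, called by a JSON object that holds its "fn" and its "kwargs". jog_arm: Moves the arm, as the interface text tells. Its arguments: {"type":"object","properties":{"increments":{"type":"array","items":{"type":"array","items":{"type":"array","items":{"type":"number"}}}},"claw":{"type":"number"},"grip_force":{"type":"number"}},"required":["increments"]}

```bash
mkdir -p pics; ls; python3 - <<'E'
from workcell import monitor, grab_frame, get_calibration
import cv2,numpy as np
np.set_printoptions(precision=4,suppress=True)
print(monitor.state())
for n in("top","scene"):
    cv2.imwrite(f"pics/{n}0.png",grab_frame(n)[:,:,::-1]); c=get_calibration(n); print(n,np.array(c["mtx"]),np.array(c["cam_to_world"]))
E
```

```text
pics
{'clock': 0.0, 'joints': array([ 1.1645,  0.6159, -0.0126,  1.4249,  0.0081,  1.1034, -0.0404]), 'dq': array([ 0.0005, -0.0001,  0.0023, -0.0006,  0.0006,  0.0017, -0.0012]), 'tau': array([  0.0001, -45.8936,   0.2088, -16.5745,  -0.0612,   0.0206,
         0.0002]), 'position': array([ 0.2407, -0.603 ,  0.2175]), 'eef_rot': array([-0.1337,  0.6953, -0.6935,  0.1333]), 'force': array([ 0.0409, -0.3562,  0.185 ]), 'ft_torque': array([ 0.0223,  0.0466, -0.0038]), 'grip_width': 0.9994906221742011}
top [[454.8425   0.     316.1126]
 [  0.     454.8425 236.1828]
 [  0.       0.       1.    ]] [[ 0.0142 -0.9919  0.126   0.3624]
 [-0.9998 -0.0125  0.0145 -0.0123]
 [-0.0128 -0.1262 -0.9919  1.366 ]
 [ 0.      0.      0.      1.    ]]
scene [[474.8594   0.     317.8857]
 [  0.     474.8594 241.8153]
 [  0.       0.       1.    ]] [[ 0.4177  0.6514 -0.6334  1.275 ]
 [ 0.9084 -0.2853  0.3056 -0.3649]
 [ 0.0184 -0.7031 -0.7109  0.9326]
 [ 0.      0.      0.      1.    ]]
```

View pics/top0.png

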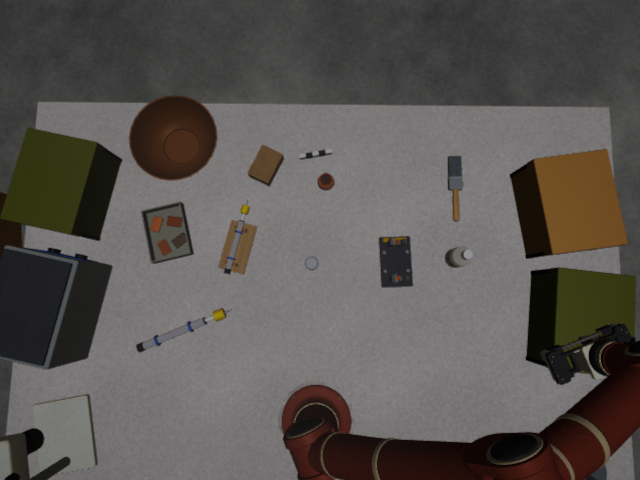

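View pics/scene0.png

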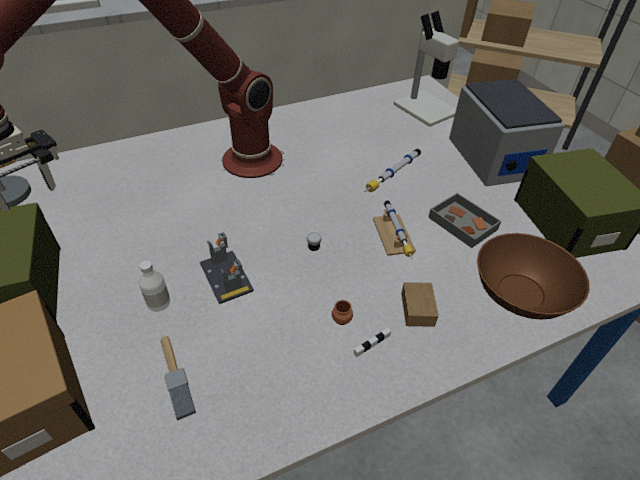

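The top view has two candidates: a pointer in the wooden cradle at (237,243), and a larger look-alike lying on the bench at (185,330). I choose the one in the cradle. The stand is at (396,262), and its yellow end appears to point up in the image (+x).

```bash
cat > h.py <<'E'
import numpy as np,cv2
from workcell import monitor, grab_frame, get_calibration
from scipy.spatial.transform import Rotation as R
np.set_printoptions(precision=4,suppress=True)
def ray(n,px,c=None):
    c=c or get_calibration(n); M=np.array(c["cam_to_world"]); K=np.array(c["mtx"])
    d=M[:3,:3]@np.linalg.inv(K)@np.array([px[0],px[1],1.]); return M[:3,3],d
def onz(n,px,z,c=None):
    o,d=ray(n,px,c); return o+d*(z-o[2])/d[2]
def two(pa,pb):  # top px, scene px -> point, gap
    (o1,d1),(o2,d2)=ray("top",pa),ray("scene",pb)
    t=np.linalg.lstsq(np.c_[d1,-d2],o2-o1,rcond=None)[0]
    a,b=o1+t[0]*d1,o2+t[1]*d2; return (a+b)/2,np.linalg.norm(a-b)
def blobs(img,lo,hi,box,amin=4):
    x0,y0,x1,y1=box; m=cv2.inRange(cv2.cvtColor(img,cv2.COLOR_BGR2HSV),np.array(lo),np.array(hi))
    k=np.zeros_like(m);k[y0:y1,x0:x1]=m[y0:y1,x0:x1]
    n,l,s,c=cv2.connectedComponentsWithStats(k)
    return [(c[i],s[i,4],s[i,:4]) for i in range(1,n) if s[i,4]>=amin]
E
python3 - <<'E'
from h import *
t=cv2.imread("pics/top0.png");s=cv2.imread("pics/scene0.png")
for nm,im,bp,bs in(("top",t,(205,190,265,285),(370,225,425,300)),("scene",s,(370,190,425,265),(190,220,265,310))):
    for lab,lo,hi,b in(("blue",(100,90,60),(130,255,255),bp),("knob",(22,150,90),(34,255,255),bp),("yel",(22,120,70),(34,255,255),bs),("orange",(5,130,90),(18,255,255),bs),("base",(0,0,0),(179,110,75),bs)):
        for c,a,bb in blobs(im,lo,hi,b): print(nm,lab,c,a,bb, onz(nm,c,{"blue":.05,"knob":.05,"yel":.012,"orange":.085,"base":.012}[lab]))
a=cv2.resize(t[190:290,205:265],None,fx=5,fy=5,interpolation=2);b=cv2.resize(t[225:300,370:425],None,fx=6,fy=6.0,interpolation=2)
h=500;b=cv2.resize(b,(int(b.shape[1]*h/b.shape[0]),h)); cv2.imwrite("pics/c1.png",np.hstack([a,b]))
E
```

```text
top blue [238.4167 231.75  ] 12 [235 231   7   3] [0.5398 0.2346 0.05  ]
top blue [230.2308 257.7692] 13 [227 257   7   3] [0.4632 0.2557 0.05  ]
top knob [244.3654 208.7885] 52 [241 205   8   9] [0.6082 0.2195 0.05  ]
top yel [399.8333 238.    ] 12 [396 237   8   3] [ 0.5321 -0.243   0.012 ]
top yel [385.0625 239.5   ] 16 [383 238   6   4] [ 0.527  -0.1989  0.012 ]
top orange [395.9286 241.1429] 14 [395 239   3   5] [ 0.5138 -0.2195  0.085 ]
top orange [398.25 277.75] 12 [397 276   4   4] [ 0.4107 -0.2251  0.085 ]
top base [395.3065 262.4248] 1403 [379 236  34  51] [ 0.4587 -0.2289  0.012 ]
scene blue [390.5263 210.7895] 19 [387 209   9   5] [0.4592 0.2526 0.05  ]
scene blue [398.7895 230.4211] 19 [396 229   8   5] [0.5368 0.232  0.05  ]
scene knob [407.4561 248.8246] 57 [404 245   9   9] [0.6049 0.2164 0.05  ]
scene yel [234.5652 291.9913] 115 [221 286  28  13] [ 0.5302 -0.2293  0.012 ]
scene orange [218.2  241.05] 20 [216 238   5   7] [ 0.4173 -0.2278  0.085 ]
scene orange [232.3548 268.871 ] 31 [230 264   6  10] [ 0.5204 -0.2236  0.085 ]
scene base [221.25 234.25] 4 [220 234   3   2] [ 0.3213 -0.2009  0.012 ]
scene base [224.013  273.0179] 1456 [200 237  53  67] [ 0.4604 -0.235   0.012 ]
```

View pics/c1.png

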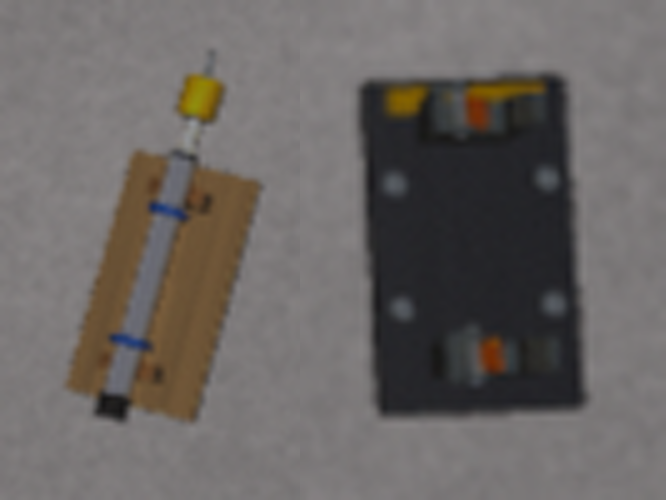

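The left crop shows the pointer in the cradle, with its knob up (+x) and collars at crop (168,212) and (130,342). Collar spacing measures 79.5 mm against the 79 mm expected, so the size fits. The right crop shows the stand with its yellow strip at the top (+x) and the orange jaws at (480,112) and (492,355). Next I'll work out the way over the stand for a wrist look.

```bash
cat >> h.py <<'E'
def go(p,heading=None):  # target TCP, heading of jaw (tool z) axis; prints tool-frame cm and twist
    s=monitor.state(); A=R.from_quat(s["eef_rot"]).as_matrix(); d=A.T@(np.array(p)-s["position"])*100
    tw=0
    if heading is not None:
        for sg in (0,np.pi):
            z=np.array([np.cos(heading+sg),np.sin(heading+sg),0]); v=A.T@z
            tw=np.arctan2(v[0],v[2]); print("shift cm",d,"twist",tw,"j7",s["joints"][6])
    else: print("shift cm",d)
E
python3 - <<'E'
from h import *
s=monitor.state(); print(R.from_quat(s["eef_rot"]).as_matrix())
c=get_calibration("wrist"); M=np.array(c["cam_to_world"]);print(c["mtx"]); print("cam in tool",R.from_quat(s["eef_rot"]).as_matrix().T@(M[:3,3]-s["position"]),"fwd",M[:3,2])
go([.40,-.23,.33],np.pi/2+.05)
E
```

```text
[[-0.9287 -0.0009  0.3708]
 [-0.3708  0.0022 -0.9287]
 [ 0.     -1.     -0.0023]]
[[343.8369   0.     318.1508]
 [  0.     343.8369 238.8062]
 [  0.       0.       1.    ]]
cam in tool [-0.0685 -0.1666  0.0019] fwd [-0.2273 -0.0874 -0.9699]
shift cm [-28.6238 -11.1744 -28.7635] twist -2.811748481539356 j7 -0.04040236223603821
shift cm [-28.6238 -11.1744 -28.7635] twist 0.3298441720504375 j7 -0.04040236223603821
```

{"fn": "jog_arm", "kwargs": {"increments": [[[0,-5,0,0],[-2,-8.2,-1.5,0.05],[-6,-8.2,-4.5,0.15],[-10,-8.2,-7.5,0.25],[-14,-8.2,-10.4,0.33],[-18,-8.2,-13.4,0.33],[-22,-8.2,-16.4,0.33],[-26,-8.2,-19.4,0.33]]], "claw": -1}}

```text
clock: 0.9
position: [0.4108, -0.3245, 0.2998]
eef_rot: [-0.018, 0.708, -0.706, 0.017]
force: [0.5, 0.0, -0.1]
grip_width: 0.999
```

```bash
python3 - <<'E'
from h import *
go([.47,-.23,.30],np.pi/2+.05)
E
```

```text
shift cm [-6.3792 -0.0033 -9.1473] twist 3.141356588565311 j7 -0.8919462020622039
shift cm [-6.3792 -0.0033 -9.1473] twist -0.0002360650244814981 j7 -0.8919462020622039
```

{"fn": "jog_arm", "kwargs": {"increments": [[[-2.5,0,-3.6,0],[-5,0,-7.2,0],[-6.4,0,-9.1,0],[-6.4,0,-9.1,0],[-6.4,0,-9.1,0]]]}}

```text
clock: 1.4
position: [0.4697, -0.2308, 0.2995]
eef_rot: [-0.019, 0.708, -0.706, 0.017]
force: [-0.1, -0.1, -0.4]
grip_width: 1.0
```

```bash
python3 - <<'E'
from h import *
import json
s=monitor.state();print(s["position"],s["dq"])
c=get_calibration("wrist"); im=grab_frame("wrist")[:,:,::-1].copy(); cv2.imwrite("pics/w1.png",im)
json.dump({k:np.array(v).tolist() for k,v in c.items()},open("w1.json","w"))
for lab,lo,hi,z in(("yel",(22,120,60),(34,255,255),.012),("orange",(5,130,80),(18,255,255),.085)):
    for q,a,bb in blobs(im,lo,hi,(0,0,640,480),30): print(lab,q,a,bb,onz("wrist",q,z,c))
E
```

```text
[ 0.4697 -0.2308  0.2995] [ 0.0303 -0.0019  0.0329 -0.      0.0025 -0.0001 -0.0014]
yel [319.1441 159.7467] 458 [291 155  55  11] [ 0.5288 -0.2296  0.012 ]
orange [137.3102   5.438 ] 274 [120   0  35  13] [ 0.6684 -0.0449  0.085 ]
orange [310.9508 174.1639] 122 [306 167  11  14] [ 0.5147 -0.2213  0.085 ]
orange [311.4023 263.8506] 87 [307 257  10  14] [ 0.412  -0.2264  0.085 ]
```

View pics/w1.png

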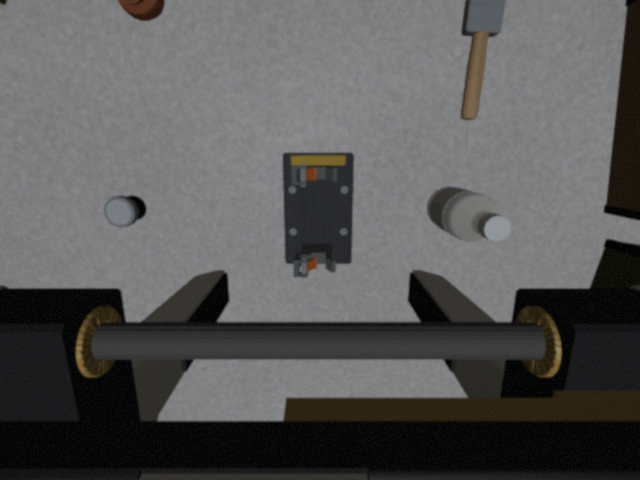

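The wrist view shows the stand from above: yellow strip at (319,160), front jaw at (311,174), rear jaw at (311,264) and bolts at about (292,190) and (345,232). The loupe (122,211) and the bottle (475,217) are clear of it. Now I'll fit the base edges.

```bash
python3 - <<'E'
from h import *
import json
c=json.load(open("w1.json")); im=cv2.imread("pics/w1.png")
g=cv2.cvtColor(im,cv2.COLOR_BGR2GRAY).astype(float)
def sub(p,a):  # edge subpixel: max gradient
    d=np.abs(np.diff(p)); i=d.argmax(); w=d[max(i-2,0):i+3]; return a+max(i-2,0)+.5+(w*np.arange(len(w))).sum()/w.sum()
L=np.array([onz("wrist",(sub(g[r,272:290],272),r),.012,c) for r in range(205,226)])
Rr=np.array([onz("wrist",(sub(g[r,346:364],346),r),.012,c) for r in range(205,226)])
F=np.array([onz("wrist",(k,sub(g[145:156,k],145)),.012,c) for k in range(295,345)])
B=np.array([onz("wrist",(k,sub(g[255:272,k],255)),.012,c) for k in list(range(286,292))+list(range(336,349))])
pl=np.polyfit(L[:,0],L[:,1],1);pr=np.polyfit(Rr[:,0],Rr[:,1],1);pf=np.polyfit(F[:,1],F[:,0],1)
print("slopes",pl[0],pr[0],-pf[0]); print("width at .4587",np.polyval(pl,.4587)-np.polyval(pr,.4587),"mid y",(np.polyval(pl,.4587)+np.polyval(pr,.4587))/2)
print("front x at mid",np.polyval(pf,-.229),"back",np.median(B[:,0]),B[:,0].round(3))
for q,a,bb in blobs(im,(0,0,85),(179,60,200),(286,180,350,242),6): print(q,a,bb,onz("wrist",q,.013,c))
t=cv2.imread("pics/top0.png")
m=(cv2.cvtColor(t,cv2.COLOR_BGR2GRAY)<75).astype(np.uint8);k=np.zeros_like(m);k[228:295,372:420]=m[228:295,372:420]
r=cv2.minAreaRect(cv2.findNonZero(k));bx=cv2.boxPoints(r);w=np.array([onz("top",q,.012) for q in bx]);print(w,w.mean(0),np.linalg.norm(w-np.roll(w,1,0),axis=1))
cr=im[140:290,270:370];cv2.imwrite("pics/c2.png",cv2.resize(cr,None,fx=4,fy=4,interpolation=2))
E
```

```text
slopes 0.05415314424786329 0.06660416415663879 0.04989439636484169
width at .4587 0.09109703967242025 mid y -0.23124637320662633
front x at mid 0.53764932884404 back 0.3903223138156645 [0.388 0.387 0.387 0.387 0.387 0.387 0.39  0.39  0.39  0.39  0.39  0.39
 0.391 0.391 0.391 0.391 0.391 0.391 0.391]
[303.    180.375] 8 [301 180   5   2] [ 0.5016 -0.2099  0.013 ]
[291.7714 189.5714] 35 [289 187   7   6] [ 0.4889 -0.1956  0.013 ]
[344.     189.4103] 39 [341 186   7   7] [ 0.4925 -0.264   0.013 ]
[292.5 231.5] 32 [290 229   6   6] [ 0.4326 -0.1983  0.013 ]
[343.2424 231.4242] 33 [340 229   7   6] [ 0.4361 -0.2668  0.013 ]
[[ 0.5341 -0.1794  0.012 ]
 [ 0.5401 -0.2719  0.012 ]
 [ 0.3907 -0.278   0.012 ]
 [ 0.3846 -0.1867  0.012 ]] [ 0.4624 -0.229   0.012 ] [0.1496 0.0928 0.1496 0.0915]
```

View pics/c2.png

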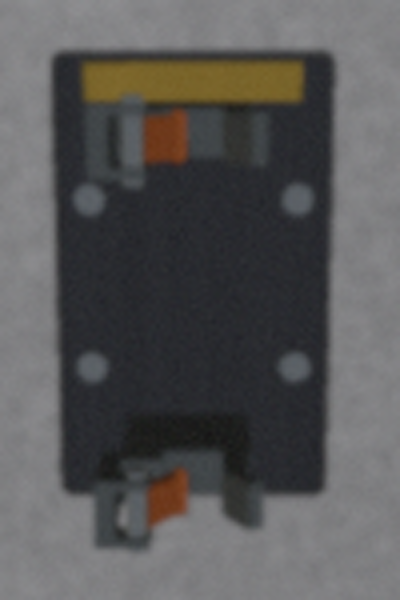

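```bash
python3 - <<'E'
from h import *
import json
c=json.load(open("w1.json"))
ctr=np.array([.4625,-.2305]);h=.051;u=np.array([np.cos(h),np.sin(h)]);v=np.array([-u[1],u[0]])
f=lambda p:np.r_[u@(p[:2]-ctr),v@(p[:2]-ctr),p[2]]*1000
for nm,x,y,z in(("F floor/wall",224,135,.057),("F wall",224,135,.075),("F flare out",250,135,.089),("F wall outer",268,135,.089),("F jaw tip",187,135,.08),("F jaw root",145,135,.09),("F post top in",145,140,.097),("F postL",85,140,.097),
 ("R floor/wall",223,465,.057),("R wall",223,480,.075),("R wall outer",262,510,.089),("R jaw tip",187,490,.08),("R post in",150,510,.097),("R postL",97,515,.097),("R post back",125,548,.097),("F post back",125,178,.097)):
    print(nm,f(onz("wrist",(x/4+270,y/4+140),z,c)))
go([.48,.0,.30]); go([.50,.2435,.12],np.pi/2-.269)
E
```

```text
F floor/wall [ 51.2758 -10.4566  57.    ]
F wall [ 52.3923 -10.1026  75.    ]
F flare out [ 53.2492 -16.8404  89.    ]
F wall outer [ 53.2412 -21.6952  89.    ]
F jaw tip [52.7191  0.2155 80.    ]
F jaw root [53.3575 11.4492 90.    ]
F post top in [52.49   11.2045 97.    ]
F postL [52.5159 27.0665 97.    ]
R floor/wall [-49.6778 -10.5313  57.    ]
R wall [-48.7882 -10.1911  75.    ]
R wall outer [-53.3898 -21.2098  89.    ]
R jaw tip [-50.2627   0.5047  80.    ]
R post in [-50.6021  10.8556  97.    ]
R postL [-52.081  25.874  97.   ]
R post back [-62.0057  18.0848  97.    ]
F post back [42.5352 16.63   97.    ]
shift cm [ -2.1865  -0.0067 -23.1189]
shift cm [ -5.3925  18.0253 -47.3159] twist -2.8249771818293263 j7 -1.1186599309224365
shift cm [ -5.3925  18.0253 -47.3159] twist 0.31661547176046706 j7 -1.1186599309224365
```

{"fn": "jog_arm", "kwargs": {"increments": [[[-0.6,0,-4.9,0.04],[-1.1,0,-9.8,0.08],[-1.7,0,-14.7,0.12],[-2.2,0,-19.6,0.16],[-2.8,0,-24.5,0.2],[-3.4,0,-29.4,0.25],[-4,1,-34.2,0.3],[-4.5,3,-38.7,0.317]]]}}

```text
clock: 2.25
position: [0.4974, 0.1568, 0.2713]
eef_rot: [0.097, 0.701, -0.7, -0.096]
force: [1.6, -1.0, -0.9]
grip_width: 1.0
```

```bash
python3 - <<'E'
from h import *
go([.50,.2435,.20],np.pi/2-.269)
E
```

```text
shift cm [ 2.1104  7.1478 -8.3948] twist 3.135959916714006 j7 -2.2468511449664397
shift cm [ 2.1104  7.1478 -8.3948] twist -0.005632736875786864 j7 -2.2468511449664397
```

{"fn": "jog_arm", "kwargs": {"increments": [[[0.7,2.4,-2.8,0],[1.4,4.8,-5.6,0],[2.1,7.1,-8.4,0],[2.1,7.1,-8.4,0],[2.1,7.1,-8.4,0],[2.1,7.1,-8.4,0]]]}}

```text
clock: 2.85
position: [0.5016, 0.2409, 0.2012]
eef_rot: [0.1, 0.701, -0.7, -0.097]
force: [0.5, 0.2, 0.4]
grip_width: 1.0
```

```bash
python3 - <<'E'
from h import *
print(monitor.state()["position"],monitor.state()["joints"])
c=get_calibration("wrist"); im=grab_frame("wrist")[:,:,::-1].copy(); cv2.imwrite("pics/w2.png",im)
P=[]
for lab,lo,hi in(("blue",(100,90,50),(130,255,255)),("yel",(22,150,80),(34,255,255))):
    for q,a,bb in blobs(im,lo,hi,(0,0,640,480),40): p=onz("wrist",q,.05,c);print(lab,q,a,bb,p)
cv2.imwrite("pics/w2.png",im)
go([.50,.2435,.031],np.pi/2-.269)
E
```

```text
[0.5016 0.2409 0.2012] [-0.3972  0.4882 -0.1364  1.7239  0.0809  0.9312 -2.4158]
blue [314.1575 188.6535] 127 [302 186  25   6] [0.5386 0.234  0.05  ]
blue [317.3053 272.2366] 131 [305 268  25   9] [0.4598 0.2536 0.05  ]
yel [302.9288 106.5843] 267 [298  93  11  29] [0.6094 0.2235 0.05  ]
yel [317.9959 106.2612] 245 [313  93  10  28] [0.6061 0.2109 0.05  ]
yel [325.1894 392.1174] 264 [311 383  29  15] [0.3272 0.283  0.05  ]
shift cm [ 0.2703 17.0461 -0.1494] twist 3.1318042898763867 j7 -2.415839940271658
shift cm [ 0.2703 17.0461 -0.1494] twist -0.009788363713406403 j7 -2.415839940271658
```

View pics/w2.png

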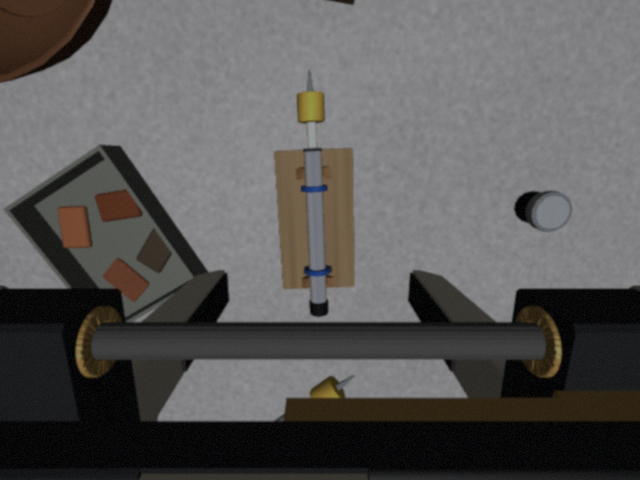

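The wrist view shows the right pointer: collars at (314,189) and (317,272), knob at (310,106), cap at (318,308). The look-alike is at (328,388), and the tray is clear of the fingers. All views put mid-tube at about (0.4995,0.244) with heading about -0.24.

{"fn": "jog_arm", "kwargs": {"increments": [[[0.1,4,0,-0.02],[0.2,8,-0.1,-0.04],[0.3,11,-0.2,-0.04],[0.3,12,-0.2,-0.04],[0.3,12,-0.2,-0.04],[0.3,12,-0.2,-0.04]]], "claw": 0}}

```text
clock: 3.5
position: [0.5013, 0.2439, 0.0832]
eef_rot: [0.087, 0.703, -0.701, -0.082]
force: [-0.6, 0.3, 0.9]
grip_width: 0.538
```

```bash
python3 - <<'E'
from h import *
print(monitor.state()["grip_width"])
go([.4995,.2438,.031],np.pi/2-.242)
E
```

```text
0.5377027693730575
shift cm [0.2016 5.2147 0.0767] twist -3.139636763893395 j7 -2.4215884666304492
shift cm [0.2016 5.2147 0.0767] twist 0.0019558896963983077 j7 -2.4215884666304492
```

{"fn": "jog_arm", "kwargs": {"increments": [[[0.1,2,0,0],[0.2,4,0.1,0],[0.2,5.2,0.1,0],[0.2,5.2,0.1,0],[0.2,5.2,0.1,0],[0.2,5.2,0.1,0]]]}}

```text
clock: 4.1
position: [0.5004, 0.2441, 0.0323]
eef_rot: [0.088, 0.704, -0.7, -0.082]
force: [0.6, 0.7, -0.4]
grip_width: 0.497
```

{"fn": "jog_arm", "kwargs": {"increments": [[[0,0,0,0],[0,0,0,0],[0,0,0,0],[0,0,0,0],[0,0,0,0],[0,0,0,0],[0,0,0,0],[0,0,0,0]]], "claw": 1, "grip_force": 30}}

```text
clock: 4.9
position: [0.5005, 0.2444, 0.0324]
eef_rot: [0.088, 0.704, -0.7, -0.081]
force: [0.2, 0.6, 0.9]
grip_width: 0.159
```

```bash
python3 - <<'E'
from h import *
s=monitor.state();print(s["grip_width"]*93,s["position"],s["force"],R.from_quat(s["eef_rot"]).as_matrix())
E
```

```text
14.781618742069474 [0.5005 0.2444 0.0324] [0.2175 0.5705 0.8973] [[-0.9713  0.0098 -0.2376]
 [ 0.2377  0.0042 -0.9713]
 [-0.0085 -0.9999 -0.0064]]
```

{"fn": "jog_arm", "kwargs": {"increments": [[[0,-1,0,0],[0,-3,0,0],[0,-6,0,0],[0,-10,0,0],[0,-14,0,0],[0,-16,0,0],[0,-16,0,0],[0,-16,0,0]]]}}

```text
clock: 5.7
position: [0.4983, 0.2431, 0.192]
eef_rot: [0.088, 0.704, -0.7, -0.082]
force: [-0.4, 0.3, -2.1]
grip_width: 0.164
```

```bash
python3 - <<'E'
from h import *
s=monitor.state();A=R.from_quat(s["eef_rot"]).as_matrix();print(s["grip_width"]*93,s["position"],s["force"])
c=get_calibration("wrist"); im=grab_frame("wrist")[:,:,::-1].copy(); cv2.imwrite("pics/w3.png",im)
z=s["position"][2]+.019
for lab,lo,hi in(("blue",(100,90,50),(130,255,255)),("yel",(22,150,80),(34,255,255))):
    for q,a,bb in blobs(im,lo,hi,(0,0,640,480),40): p=onz("wrist",q,z,c);print(lab,q,a,bb,A.T@(p-s["position"])*1000)
h=.051
go([.463,-.2315,.20],np.pi/2+h)
E
```

```text
15.214155627074186 [0.4983 0.2431 0.192 ] [-0.3743  0.3495 -2.0931]
blue [318.4284 222.9971] 684 [292 213  54  18] [-39.2944 -18.7029   0.7028]
blue [318.2    386.8104] 675 [295 366  48  32] [ 43.2277 -19.3354   0.5271]
yel [318.202   37.9911] 3148 [290   1  59  75] [-112.346   -18.1421    0.6704]
shift cm [-7.9109 -1.0358 46.8934] twist 2.850458036152151 j7 -2.394210344673989
shift cm [-7.9109 -1.0358 46.8934] twist -0.29113461743764235 j7 -2.394210344673989
```

View pics/w3.png

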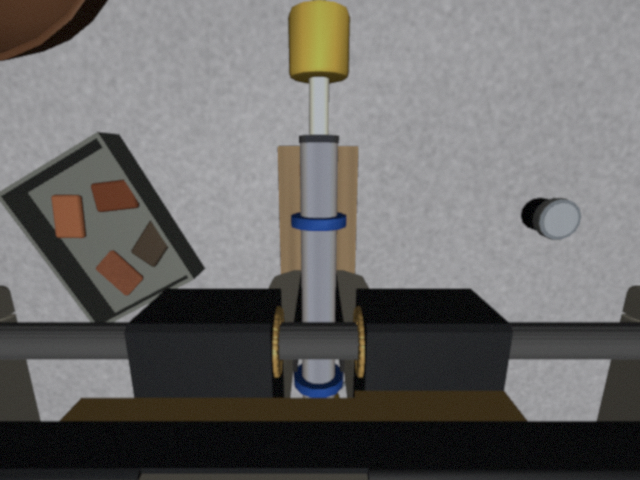

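Picture w3: the pointer is held level and straight in the fingers. Its collars are at (318,223) and (318,387), the knob at (319,38), and its origin is about 1 mm ahead of the grasp. Next I'll check that the gripper body clears the bottle.

```bash
python3 - <<'E'
from h import *
import json
c=json.load(open("w1.json"))
print("cap wrist",onz("wrist",(496,228),.14,c),"cap top",onz("top",(467,254),.14))
u=np.array([np.cos(.051),np.sin(.051)])
p=np.array([.463,-.2315])-.0012*u; print(p); go([*p,.17],np.pi/2+.051)
E
```

```text
cap wrist [ 0.4758 -0.4038  0.14  ] cap top [ 0.4749 -0.4012  0.14  ]
[ 0.4618 -0.2316]
shift cm [-7.7779  1.9633 46.9395] twist 2.850458036152151 j7 -2.394210344673989
shift cm [-7.7779  1.9633 46.9395] twist -0.29113461743764235 j7 -2.394210344673989
```

{"fn": "jog_arm", "kwargs": {"increments": [[[-0.8,0,4.8,-0.03],[-1.6,0,9.6,-0.06],[-2.4,0,14.4,-0.1],[-3.2,0,19.2,-0.14],[-4,0,24,-0.18],[-4.8,0,28.8,-0.22],[-5.6,0,33.6,-0.26],[-6.4,0,38.4,-0.29]]]}}

```text
clock: 6.55
position: [0.4668, -0.147, 0.188]
eef_rot: [-0.017, 0.708, -0.706, 0.019]
force: [1.1, 0.2, -0.6]
grip_width: 0.167
```

```bash
python3 - <<'E'
from h import *
go([.4618,-.2316,.15],np.pi/2+.051)
E
```

```text
shift cm [0.9449 3.771  8.436 ] twist -3.1411552465224597 j7 -1.36110306718785
shift cm [0.9449 3.771  8.436 ] twist 0.0004374070673336185 j7 -1.36110306718785
```

{"fn": "jog_arm", "kwargs": {"increments": [[[0.4,1,3.5,0],[0.8,2.5,7,0],[0.9,3.7,8.4,0],[0.9,3.8,8.4,0],[0.9,3.8,8.4,0],[0.9,3.8,8.4,0],[0.9,3.8,8.4,0]]]}}

```text
clock: 7.25
position: [0.4632, -0.2292, 0.1503]
eef_rot: [-0.018, 0.708, -0.705, 0.021]
force: [0.2, 0.2, -0.5]
grip_width: 0.162
```

```bash
python3 - <<'E'
from h import *
s=monitor.state();A=R.from_quat(s["eef_rot"]).as_matrix();print(s["position"],s["force"]); print(A)
c=get_calibration("wrist"); im=grab_frame("wrist")[:,:,::-1].copy(); cv2.imwrite("pics/w4.png",im)
cv2.imwrite("pics/s4.png",cv2.resize(grab_frame("scene")[190:320,170:290,::-1],None,fx=4,fy=4,interpolation=2))
go([.4618,-.2316,.065],np.pi/2+.051)
E
```

```text
[ 0.4632 -0.2292  0.1503] [ 0.2125  0.2092 -0.5441]
[[-0.9985  0.0039  0.0551]
 [-0.0551  0.0041 -0.9985]
 [-0.0041 -1.     -0.0039]]
shift cm [0.1545 8.5331 0.1873] twist -3.1387359847526706 j7 -1.2098752275702047
shift cm [0.1545 8.5331 0.1873] twist 0.0028566688371225854 j7 -1.2098752275702047
```

View pics/w4.png

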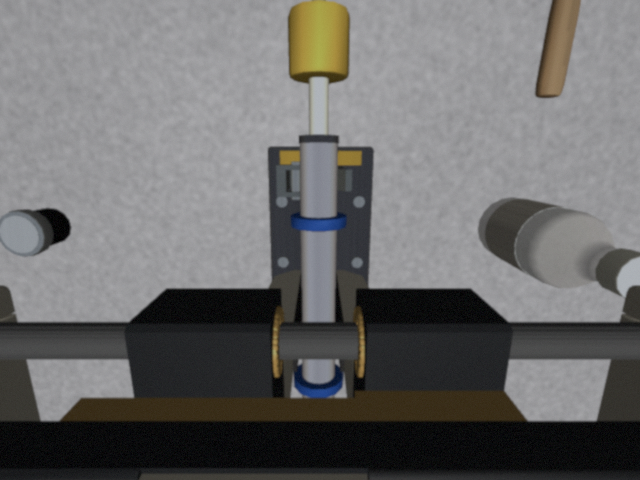

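The pointer is above the stand and aligned by eye, with bolts at (282,202), (359,202), (283,262) and (357,262). I'll measure the bolts relative to the held tube.

```bash
python3 - <<'E'
from h import *
s=monitor.state();A=R.from_quat(s["eef_rot"]).as_matrix();c=get_calibration("wrist");im=cv2.imread("pics/w4.png")
P=[]
for q,a,bb in blobs(im,(0,0,85),(179,60,200),(272,194,370,270),15):
    if max(bb[2:])<14: p=onz("wrist",q,.013,c);P.append(p);print(q,a,p,A.T@(p-s["position"])*1000)
P=np.array(P);print(P.mean(0))
for q,a,bb in blobs(im,(22,100,60),(34,255,255),(270,145,372,170),30): print("yel",bb)
E
```

```text
[358.6752 201.4615] 117 [ 0.4922 -0.265   0.013 ] [-26.7824 137.3264  37.034 ]
[282.6337 261.9406] 101 [ 0.4323 -0.1992  0.013 ] [ 29.4279 137.3332 -31.8826]
[356.7071 262.2525] 99 [ 0.4358 -0.2678  0.013 ] [ 29.7063 137.1     36.7551]
[ 0.4534 -0.244   0.013 ]
yel [279 150  21  15]
yel [338 150  24  16]
```

View pics/s4.png

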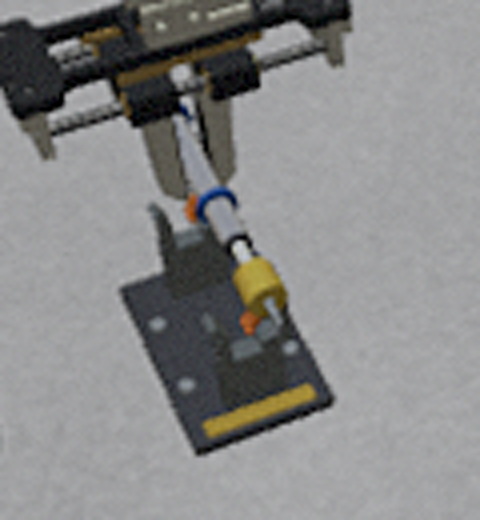

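{"fn": "jog_arm", "kwargs": {"increments": [[[0.2,1,0.2,0],[0.2,3,0.2,0],[0.2,5,0.2,0],[0.2,6,0.2,0],[0.2,6,0.2,0],[0.2,6,0.2,0],[0.2,6,0.2,0]]]}}

```text
clock: 8.05
position: [0.4619, -0.2322, 0.0911]
eef_rot: [-0.017, 0.708, -0.706, 0.021]
force: [-0.5, -0.5, -1.9]
grip_width: 0.16
```

```bash
python3 - <<'E'
from h import *
s=monitor.state();A=R.from_quat(s["eef_rot"]).as_matrix();c=get_calibration("wrist");im=grab_frame("wrist")[:,:,::-1].copy();cv2.imwrite("pics/w5.png",im)
print(s["position"],s["force"],np.arctan2(A[1,2],A[0,2])+np.pi/2)
cv2.imwrite("pics/c5.png",cv2.resize(im[120:310,235:405],None,fx=3,fy=3,interpolation=2))
go([.4612,-.2316,.0474],np.pi/2+.051)
E
```

```text
[ 0.4619 -0.2322  0.0911] [-0.5077 -0.504  -1.8769] 0.053879963100687434
shift cm [ 0.0957  4.3774 -0.0525] twist -3.1388456925278936 j7 -1.2283079272117225
shift cm [ 0.0957  4.3774 -0.0525] twist 0.0027469610618996304 j7 -1.2283079272117225
```

View pics/c5.png

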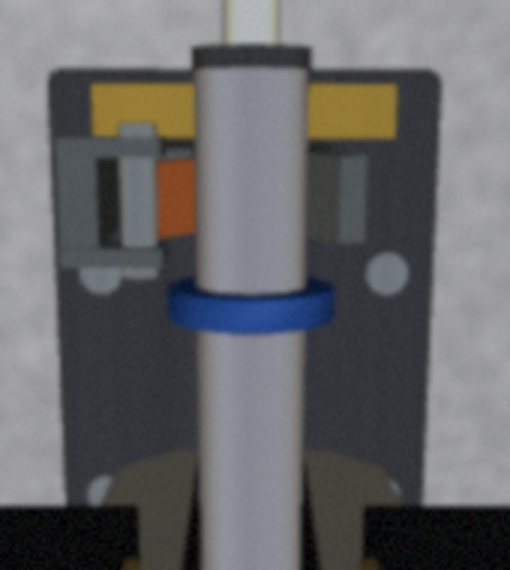

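The tube at crop x 251 is over the slot, between the orange jaw (175,200) and the flared wall (330,200). The front collar sits behind the fork. I'll press down now.

{"fn": "jog_arm", "kwargs": {"increments": [[[0.05,1,0,0],[0.1,2,0,0],[0.1,2.7,0,0],[0.1,3.2,0,0],[0.1,3.6,0,0],[0.1,4,0,0],[0.1,4.3,0,0],[0.1,4.4,0,0]]]}}

```text
clock: 8.9
position: [0.4614, -0.2313, 0.0473]
eef_rot: [-0.017, 0.708, -0.706, 0.021]
force: [-1.4, 3.3, 11.4]
grip_width: 0.163
```

```bash
python3 - <<'E'
from h import *
s=monitor.state()
print(s["position"],s["force"],s["ft_torque"],s["grip_width"]*93)
go([.4612,-.2316,.0474],np.pi/2+.051)
E
```

```text
[ 0.4614 -0.2313  0.0473] [-1.3698  3.2692 11.4047] [0.666  0.3709 0.0043] 15.125850538118382
shift cm [ 0.0201 -0.0146  0.0282] twist -3.1381916687257947 j7 -1.244366613383926
shift cm [ 0.0201 -0.0146  0.0282] twist 0.00340098486399825 j7 -1.244366613383926
```

{"fn": "jog_arm", "kwargs": {"increments": [[[0,0.1,0,0],[0,0.2,0,0],[0,0.3,0,0],[0,0.3,0,0],[0,0.3,0,0]]]}}

```text
clock: 9.4
position: [0.4615, -0.2313, 0.0471]
eef_rot: [-0.017, 0.708, -0.706, 0.021]
force: [-5.1, 4.2, 25.6]
grip_width: 0.162
```

```bash
python3 - <<'E'
from h import *
s=monitor.state()
print(s["position"],s["force"],s["ft_torque"])
im=grab_frame("wrist")[:,:,::-1].copy();cv2.imwrite("pics/w6.png",im)
sc=grab_frame("scene")[:,:,::-1];cv2.imwrite("pics/s6f.png",sc)
a=cv2.resize(im[120:310,235:405],(450,503),interpolation=2);b=cv2.resize(sc[200:320,180:270],(350,467),interpolation=2)
b=cv2.copyMakeBorder(b,0,36,0,0,0);cv2.imwrite("pics/c6.png",np.hstack([a,b]))
E
```

```text
[ 0.4615 -0.2313  0.0471] [-5.143   4.2105 25.5604] [ 0.8144  1.1821 -0.0309]
```

View pics/c6.png

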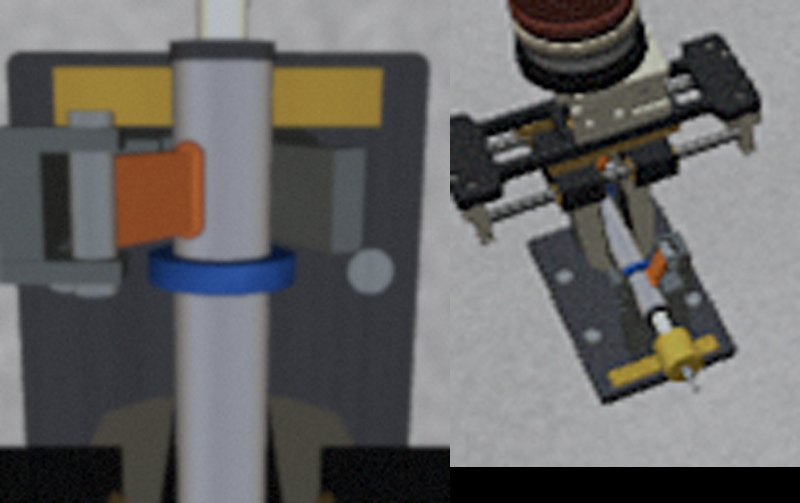

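Left half: the front jaw (orange, crop (160,190)) lies over the tube, and force rises stiffly with the push, so the tube is on the slot floor. I'll ease the push, open, lift and look at both jaws.

{"fn": "jog_arm", "kwargs": {"increments": [[[0,-0.2,0,0],[0,-0.2,0,0],[0,-0.2,0,0],[0,-0.2,0,0],[0,-0.2,0,0],[0,-0.2,0,0]]], "claw": -0.2}}

```text
clock: 10.1
position: [0.4613, -0.2313, 0.0487]
eef_rot: [-0.017, 0.708, -0.706, 0.021]
force: [-0.2, -0.5, 0.3]
grip_width: 0.588
```

{"fn": "jog_arm", "kwargs": {"increments": [[[0,-3,0,0],[0,-7,0,0],[0,-11,0,0],[-2,-12,0,0],[-5,-12,0,0],[-5,-12,0,0],[-5,-12,0,0]]]}}

```text
clock: 10.8
position: [0.5102, -0.2286, 0.1684]
eef_rot: [-0.018, 0.708, -0.706, 0.021]
force: [-0.1, -0.7, -1.1]
grip_width: 0.602
```

```bash
python3 - <<'E'
from h import *
s=monitor.state();c=get_calibration("wrist");print(s["position"],s["force"],s["grip_width"]*93)
im=grab_frame("wrist")[:,:,::-1].copy();cv2.imwrite("pics/w7.png",im)
u=np.array([np.cos(.051),np.sin(.051)]);v=np.array([-u[1],u[0]]);ct=np.array([.4624,-.232])
for lab,lo,hi in(("blue",(100,90,50),(130,255,255)),("yel",(22,120,70),(34,255,255)),("or",(5,130,80),(18,255,255))):
    for q,a,bb in blobs(im,lo,hi,(0,0,640,480),40):
        p=onz("wrist",q,.065,c);print(lab,q,a,bb,p,u@(p[:2]-ct)*1000,v@(p[:2]-ct)*1000)
cv2.imwrite("pics/c7.png",cv2.resize(im[60:360,220:420],(534,800))[:600] if 0 else cv2.resize(im[40:370,200:440],(436,600)))
go([*(ct+.110*u),.10],np.pi/2+.051)
E
```

```text
[ 0.5102 -0.2286  0.1684] [-0.0838 -0.683  -1.1141] 55.94900762972803
blue [318.9665 254.2249] 209 [304 249  31  10] [ 0.499  -0.2306  0.065 ] 36.627956411890324 -0.45084988187539515
yel [319.0389 164.3393] 899 [305 149  29  32] [ 0.5708 -0.2267  0.065 ] 108.5563634334209 -0.2359698814121046
yel [296.0144 208.0345] 348 [281 202  33  14] [ 0.536  -0.2103  0.065 ] 74.65584993134544 17.87261470403516
yel [340.997  208.6737] 334 [325 202  31  14] [ 0.5375 -0.2459  0.065 ] 74.28019933001958 -17.758759638319894
or [60.75    2.7108] 204 [43  0 36  8] [ 0.6706 -0.0417  0.065 ] 217.61387627631464 179.39442139553356
or [307.1025 240.3893] 244 [300 230  15  22] [ 0.5101 -0.2203  0.065 ] 48.26452794702917 9.20776488975775
or [306.8083 364.6917] 120 [301 359  14  15] [ 0.3962 -0.2254  0.065 ] -65.80503297293744 9.98360087203348
shift cm [-6.2654  6.8422  0.1133] twist -3.1383499268590027 j7 -1.23966782441401
shift cm [-6.2654  6.8422  0.1133] twist 0.0032427267307902903 j7 -1.23966782441401
```

View pics/c7.png

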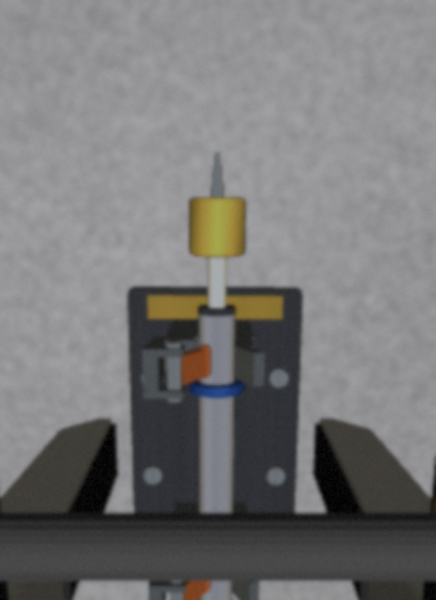

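Both orange jaws lie over the tube, the front one at crop (195,365) and the rear at (197,588). The knob is at (217,227), measured 108.6 mm from the seat with 109 expected, and the tube is within 0.5 mm across. Next I'll grasp the knob.

{"fn": "jog_arm", "kwargs": {"increments": [[[-3,1,0.1,0],[-5.5,4,0.1,0],[-6.1,8,0.1,0],[-6.1,10.5,0.1,0],[-6.1,12.2,0.1,0],[-6.1,12.2,0.1,0],[-6.1,12.2,0.1,0],[-6.1,12.2,0.1,0]]]}}

```text
clock: 11.65
position: [0.5713, -0.2267, 0.0477]
eef_rot: [-0.017, 0.708, -0.706, 0.021]
force: [-0.8, -0.2, 0.2]
grip_width: 0.599
```

```bash
python3 - <<'E'
from h import *
go([.5708,-.2267,.046],np.pi/2+.051); print(monitor.state()["force"])
E
```

```text
shift cm [ 0.0522  0.1732 -0.0057] twist -3.1389451388357332 j7 -1.3057696191385002
shift cm [ 0.0522  0.1732 -0.0057] twist 0.002647514754059921 j7 -1.3057696191385002
[-0.8471 -0.2261  0.2031]
```

{"fn": "jog_arm", "kwargs": {"increments": [[[0.05,0.2,0,0],[0.05,0.2,0,0],[0.05,0.2,0,0],[0.05,0.2,0,0],[0.05,0.2,0,0],[0.05,0.2,0,0],[0.05,0.2,0,0],[0.05,0.2,0,0]]], "claw": 1, "grip_force": 40}}

```text
clock: 12.45
position: [0.571, -0.2263, 0.0459]
eef_rot: [-0.017, 0.708, -0.706, 0.021]
force: [-0.2, 1.5, 2.1]
grip_width: 0.248
```

```bash
python3 - <<'E'
from h import *
s=monitor.state();print(s["position"],s["force"],s["ft_torque"],s["grip_width"]*93,R.from_quat(s["eef_rot"]).as_matrix())
E
```

```text
[ 0.571  -0.2263  0.0459] [-0.183   1.5271  2.0536] [ 0.3289 -0.0167 -0.0539] 23.05815482515901 [[-0.9985  0.0055  0.0538]
 [-0.0538  0.0029 -0.9985]
 [-0.0056 -1.     -0.0026]]
```

{"fn": "jog_arm", "kwargs": {"increments": [[[-0.5,0,0,0],[-1.3,0,0,0],[-2.1,0,0,0],[-2.9,0,0,0],[-3.7,0,0,0],[-4.4,0,0,0],[-4.8,0,0,0],[-5,0,0,0]]]}}

```text
clock: 13.25
position: [0.6173, -0.2242, 0.0448]
eef_rot: [-0.02, 0.708, -0.706, 0.017]
force: [-6.3, 0.2, 2.8]
grip_width: 0.245
```

```bash
python3 - <<'E'
from h import *
s=monitor.state();print(s["position"],s["force"],s["grip_width"]*93)
go([.571+.0565*.9987,-.2263+.0565*.051,.046],np.pi/2+.051)
E
```

```text
[ 0.6173 -0.2242  0.0448] [-6.2631  0.2002  2.8308] 22.827587366149068
shift cm [-1.0129 -0.1276 -0.0277] twist -3.139259547313469 j7 -1.3212786653404438
shift cm [-1.0129 -0.1276 -0.0277] twist 0.0023331062763241543 j7 -1.3212786653404438
```

{"fn": "jog_arm", "kwargs": {"increments": [[[-0.5,-0.05,0,0],[-0.9,-0.1,0,0],[-1,-0.1,0,0],[-1,-0.1,0,0],[-1,-0.1,0,0],[-1,-0.1,0,0]]]}}

```text
clock: 13.85
position: [0.6233, -0.2241, 0.0445]
eef_rot: [-0.024, 0.708, -0.705, 0.014]
force: [-7.4, 1.0, 4.0]
grip_width: 0.245
```

```bash
python3 - <<'E'
from h import *
s=monitor.state();print(s["position"],s["force"],s["grip_width"]*93)
im=grab_frame("wrist")[:,:,::-1].copy();cv2.imwrite("pics/w8.png",im)
sc=grab_frame("scene")[:,:,::-1].copy();cv2.imwrite("pics/s8.png",sc)
for n,i in(("w",im),("s",sc)):
    for lo,hi in(((0,130,70),(4,255,255)),((174,130,70),(179,255,255))):
        for q,a,bb in blobs(i,lo,hi,(180,180,460,360),4): print(n,"red",q,a,bb)
a=cv2.resize(im[230:480,230:410],(360,500),interpolation=2);b=cv2.resize(sc[230:330,200:280],(400,500),interpolation=2)
cv2.imwrite("pics/c8.png",np.hstack([a,b]))
E
```

```text
[ 0.6233 -0.2241  0.0445] [-7.448   0.9682  3.9534] 22.75507913398094
s red [219.25 181.5 ] 12 [217 180   5   5]
s red [230.375 181.75 ] 8 [229 180   4   5]
s red [235.  182.5] 8 [234 180   3   6]
s red [249.7143 183.1429] 7 [249 182   3   3]
s red [215.3333 186.5   ] 6 [214 185   4   4]
s red [230.6 186.8] 5 [229 186   4   3]
s red [234.5 188. ] 4 [233 187   4   3]
s red [237.5  186.75] 4 [237 186   2   3]
s red [243.5    189.3333] 12 [240 186   7   8]
s red [237.3333 192.5556] 9 [235 191   5   5]
s red [251.3333 192.7778] 9 [250 190   3   6]
s red [219.6 193.6] 5 [218 193   4   2]
s red [229.375 192.5  ] 8 [227 192   6   3]
s red [222.25 195.25] 4 [221 194   3   3]
s red [229.25 195.75] 4 [228 195   3   3]
s red [245.2 195.8] 5 [244 195   3   3]
s red [252.6 197. ] 5 [252 196   2   3]
s red [249.   198.25] 4 [248 198   3   2]
s red [209.5714 201.2857] 7 [209 200   2   4]
s red [253. 202.] 4 [252 201   3   3]
s red [251.5    207.1667] 18 [247 204   8   6]
s red [212.75 206.25] 4 [212 206   3   2]
s red [242.6818 210.0909] 22 [240 207   6   7]
s red [230.4286 212.2857] 7 [229 211   4   4]
s red [234.375 213.25 ] 8 [233 210   4   7]
s red [237.4 211.6] 5 [236 210   3   4]
s red [250.25 211.5 ] 4 [249 211   3   2]
s red [214.9091 216.9545] 22 [212 213   7   8]
s red [223.25 214.  ] 8 [221 212   6   4]
s red [250.3333 214.6667] 6 [249 214   4   3]
s red [244.3846 233.1538] 13 [242 230   7   7]
s red [230.4667 235.7333] 15 [227 232   8   7]
s red [237.1667 234.    ] 6 [236 232   3   5]
s red [224.625 256.5  ] 8 [222 255   6   4]
s red [233.875 259.25 ] 8 [231 259   7   2]
```

```bash
python3 - <<'E'
from h import *
s=monitor.state();A=R.from_quat(s["eef_rot"]).as_matrix();print(s["position"],s["joints"],s["dq"],A)
t=grab_frame("top")[:,:,::-1].copy();cv2.imwrite("pics/t8.png",t);sc=cv2.imread("pics/s8.png")
u=np.array([np.cos(.051),np.sin(.051),0]);ct=np.array([.4624,-.232,.065])
for n,im in(("top",t),("scene",sc)):
    c=get_calibration(n);M=np.linalg.inv(np.array(c["cam_to_world"]));K=np.array(c["mtx"]);last=None
    for d in range(-90,200,5):
        q=K@(M[:3,:3]@(ct+u*d/1000)+M[:3,3]);q=q[:2]/q[2]; print(n,d,q.round(1),cv2.getRectSubPix(im,(1,1),tuple(q.astype(np.float32)))[0,0][::-1])
go([.5664+.060*.9987,-.2263+.0565*.051,.046],np.pi/2+.051)
E
```

```text
[ 0.6232 -0.2241  0.0445] [ 0.3884  0.831  -0.1376  1.5325  0.1425  0.8025 -1.3237] [ 0.0009 -0.0006 -0.0004  0.0004 -0.0004  0.0008  0.0017] [[-0.9985 -0.0141  0.0526]
 [-0.0526  0.0034 -0.9986]
 [ 0.0139 -0.9999 -0.0042]]
top -90 [401.2 291.6] [84 35 27]
top -85 [401.1 289.8] [88 37 28]
top -80 [401. 288.] [92 41 31]
top -75 [400.9 286.3] [95 42 33]
top -70 [400.8 284.5] [98 44 34]
top -65 [400.7 282.7] [98 44 35]
top -60 [400.6 281. ] [95 42 33]
top -55 [400.5 279.2] [86 37 30]
top -50 [400.4 277.4] [69 30 24]
top -45 [400.3 275.7] [56 25 20]
top -40 [400.2 273.9] [60 40 32]
top -35 [400.1 272.1] [90 77 59]
top -30 [400.  270.4] [101  88  69]
top -25 [399.9 268.6] [94 81 64]
top -20 [399.8 266.9] [85 74 58]
top -15 [399.7 265.1] [72 62 49]
top -10 [399.5 263.4] [63 54 43]
top -5 [399.4 261.6] [58 51 41]
top 0 [399.3 259.9] [60 52 41]
top 5 [399.2 258.1] [46 38 31]
top 10 [399.1 256.4] [26 15 13]
top 15 [399.  254.6] [26 15 14]
top 20 [398.9 252.9] [29 17 17]
top 25 [398.8 251.2] [36 26 27]
top 30 [398.7 249.4] [49 42 43]
top 35 [398.6 247.7] [60 53 54]
top 40 [398.5 246. ] [65 60 
[... 2625 characters left out ...]
] [57 55 52]
scene 130 [242.  296.3] [57 53 48]
scene 135 [242.8 297.9] [32 31 37]
scene 140 [243.6 299.4] [74 74 72]
scene 145 [244.4 301. ] [176 166 110]
scene 150 [245.2 302.6] [173 157  63]
scene 155 [246.1 304.1] [176 162  70]
scene 160 [246.9 305.7] [176 161  69]
scene 165 [247.7 307.3] [175 159  70]
scene 170 [248.5 308.9] [109  93  35]
scene 175 [249.4 310.5] [93 83 50]
scene 180 [250.2 312.2] [102  97  80]
scene 185 [251.  313.8] [161 161 161]
scene 190 [251.9 315.4] [159 160 162]
scene 195 [252.7 317.1] [164 163 166]
shift cm [-0.3139 -0.1522 -0.052 ] twist -3.139887474102671 j7 -1.3236945417821644
shift cm [-0.3139 -0.1522 -0.052 ] twist 0.001705179487121795 j7 -1.3236945417821644
```

```bash
python3 - <<'E'
from h import *
u=np.array([np.cos(.051),np.sin(.051),0]);ct=np.array([.4624,-.232,.065])
c=get_calibration("scene");M=np.linalg.inv(np.array(c["cam_to_world"]));K=np.array(c["mtx"])
def prof(f,ds,zo=0):
    im=cv2.imread(f).astype(np.float32);o=[]
    for d in ds:
        q=K@(M[:3,:3]@(ct+[0,0,zo]+u*d/1000)+M[:3,3]);q=q[:2]/q[2];p=cv2.getRectSubPix(im,(1,1),(float(q[0]),float(q[1])))[0,0];o.append(p)
    return np.array(o)
for zo in(0,.004,-.004):
    ds=np.arange(80,200,.5)
    for f in("pics/s6f.png","pics/s8.png"):
        p=prof(f,ds,zo);y=p[:,2]-p[:,0]   # R-B yellow; front edge = last crossing of 50% of max
        h=50;i=np.where(y>h)[0];print(f,zo,"yellow from",ds[i[0]],"to",ds[i[-1]])
    ds=np.arange(-60,-20,.5)
    for f in("pics/s6f.png","pics/s8.png"):
        p=prof(f,ds,zo);b=np.clip(p[:,0]-p[:,2]-25,0,None);print(f,zo,"collar",(b*ds).sum()/b.sum() if b.sum() else None)
    ds=np.arange(-100,-55,.5)
    for f in("pics/s6f.png","pics/s8.png"):
        p=prof(f,ds,zo).mean(1);i=np.where(p<80)[0];print(f,zo,"cap",ds[i[0]] if len(i) else None,ds[i[-1]] if len(i) else None)
t=cv2.imread("pics/t8.png")[226:242,390:406]
for ch,n in((2,"R"),(1,"G"),(0,"B")): print(n);print(t[:,:,ch])
E
```

```text
pics/s6f.png 0 yellow from 91.5 to 119.5
pics/s8.png 0 yellow from 144.5 to 174.0
pics/s6f.png 0 collar None
pics/s8.png 0 collar -43.840071499974734
pics/s6f.png 0 cap -100.0 -55.5
pics/s8.png 0 cap -86.5 -74.0
pics/s6f.png 0.004 yellow from 94.5 to 123.0
pics/s8.png 0.004 yellow from 84.0 to 180.5
pics/s6f.png 0.004 collar None
pics/s8.png 0.004 collar -39.986146435435074
pics/s6f.png 0.004 cap -100.0 -55.5
pics/s8.png 0.004 cap -82.5 -70.0
pics/s6f.png -0.004 yellow from 88.5 to 115.5
pics/s8.png -0.004 yellow from 141.5 to 170.0
pics/s6f.png -0.004 collar None
pics/s8.png -0.004 collar -47.67552992582833
pics/s6f.png -0.004 cap -100.0 -55.5
pics/s8.png -0.004 cap -90.5 -78.0
R
[[153 150 147 149 151 132 106 133 123  83  42  25  30  31  36  37]
 [152 150 147 147 152 133 121 160 143  90  40  28  30  32  35  38]
 [151 151 149 148 149 130 124 156 145 110  41  25  30  32  35  38]
 [150 151 147 146 148 135 126 137 132 116  36  27  30  32  35  41]
 [151 148 144 144 147 133 116 134 139 115  26  27  29  34  41  53]
 [150 147 143 143 143 129 127 159 156 118  24  27  30  37  53  67]
 [148 14
[... 2112 characters left out ...]
 107  12  14  15  18  30  45]
 [145 142 138 138 131 109 103 129 132  91  13  13  19  30  40  48]
 [142 143 139 137 117  70  71  77  69  53  11  15  26  37  44  55]
 [142 141 141 139 117  79  97 117 113  87  14  23  36  43  53  63]
 [142 142 143 140 117  87 114 131 127  99  17  27  39  51  58  42]
 [122 123 123 126 106  79 113 131 127  99  23  35  46  52  41  14]
 [ 67  66  70  81  76  66 110 131 127  99  28  44  53  39  13  16]
 [ 66  67  69  82  69  64 101 126 125  93  37  47  38  14  14  16]
 [ 58  59  64  98  81  34  64  91 102  69  45  48  19  12  15  14]
 [ 63  66  68  92  81  14   2  32  54  48  50  37  15  15  14  16]
 [ 61  69  73  89  82  21   4  33  51  49  46  13  12  14  16  16]]
```

The top view shows the white rod coming straight out of the mouth (row 233) with no red yet. A force of 7.45 N also means about 49 mm of pull-out. Holding against the spring gives about 4 mm of arm sag, so a 10 mm command should give about 6 mm more.

{"fn": "jog_arm", "kwargs": {"increments": [[[-0.3,-0.1,0,0],[-0.6,-0.2,0,0],[-0.9,-0.25,0,0],[-1,-0.25,0,0],[-1,-0.25,0,0],[-1,-0.25,0,0],[-1,-0.25,0,0]]]}}

```text
clock: 14.7
position: [0.6282, -0.224, 0.0448]
eef_rot: [-0.028, 0.709, -0.705, 0.009]
force: [-8.3, 0.9, 0.9]
grip_width: 0.242
```

```bash
cat > m.py <<'E'
from h import *
s=monitor.state();print(s["clock"],s["position"],s["force"],s["ft_torque"],s["grip_width"]*93,R.from_quat(s["eef_rot"]).as_matrix()[:,1],s["dq"])
t=np.mean([grab_frame("top")[:,:,::-1].astype(float) for _ in range(4)],0)
print((t[222:242,394:401,2]-t[222:242,394:401,1]).round().astype(int)); print(t[222:242,394:401].mean(2).round().astype(int))
s=monitor.state();print(s["position"],s["force"])
E
python3 m.py
```

```text
14.7 [ 0.6282 -0.224   0.0448] [-8.2844  0.9471  0.9193] [ 0.1602  1.5967 -0.0602] 22.52482874549762 [-0.0261  0.0042 -0.9997] [ 0.0017  0.0001  0.0004 -0.0003  0.0001  0.0014 -0.0002]
[[  3   4   2  -2   0   6  10]
 [  4   4   1  -2   0   7  10]
 [  4   4   2  -1   2   7  11]
 [  4   4   1  -2   2  10  10]
 [  4   3   1  -2   2   9  10]
 [  4   4   0  -2   1   6  11]
 [  4   3   1  -2   1   8  12]
 [  4   3   1  -2   1   9  11]
 [  4   3   2   4  12  17  10]
 [  4   4  18  46  57  39   9]
 [  4   3  44 118  94  38   8]
 [  3   3   8  10   1   5   6]
 [  3   4   3  -1   1   5   7]
 [  4   4   3  -1   0   4   9]
 [  2   4   4  -1   1   6  10]
 [ -3   4   4   0   2   8  11]
 [  0  11   9   3   2   9  12]
 [ 11  42  38  24   8   9  12]
 [ 16  64  77  63  23  11  11]
 [ 10  54  78  65  35  12  12]]
[[146 131 131 162 135  54  17]
 [145 133 124 142 120  58  18]
 [146 132 108 113 103  65  18]
 [147 132 128 162 140  74  18]
 [149 131 124 162 140  72  17]
 [150 129 111 145 128  61  18]
 [148 129 101 122 114  49  18]
 [146 133 130 160 135  55  17]
 [145 131 126 155 127  49  19]
 [141 127 114 128  99  37  25]
 [132 110  82  59  53  32  32]
 [117  70  66  66  56  39  39]
 [118  80  95 110  92  54  47]
 [118  90 114 124  98  46  55]
 [107  84 113 121  89  48  59]
 [ 71  69 111 115  77  55  60]
 [ 69  72 106 109  75  46  35]
 [ 85  66  86  84  64  51  18]
 [ 88  61  60  56  50  44  19]
 [ 88  63  61  60  47  27  19]]
[ 0.6282 -0.224   0.0448] [-8.2109  0.4287 -0.036 ]
```

Red now shows over about 1.5 px (about 4.3 mm) at the mouth. Gripper travel of 5 mm from the zero-red point gives about 54 mm, and the pose and force are steady. I'll hand it in while still holding.

```bash
python3 -c "
from workcell import robot,monitor
print(robot.sign_off()); s=monitor.state(); print(s['clock'],s['position'],s['force'],s['grip_width']*93)"
```

```text
the job is handed in; nothing more can be done
None
the job is handed in; nothing more can be done
```

I took the pointer meant (79 mm collar spacing) from the cradle and pushed it home in the clip stand, point towards the yellow end. I then pulled the knob out onto the red band and handed the job in at about 15 s, still gripping it at 40 N. No verdict was reported.

**Tube in the clip:** The push ended on a stiff stop at 25 N. After release, the picture showed both orange jaws over the tube, which lay within about 0.5 mm of the slot line.

**Pull-out:** My estimate is 54 mm, inside the 49 to 61 mm window. The top view showed about 4.3 mm of red at the mouth, which gives roughly 53.5 mm. Gripper travel from the point where no red showed gives about 54 mm. Pose and force were steady at the last check.

**Checks that disagreed or are missing:**
- The spring force read 8.2 to 8.3 N, which by the given spring rate means about 62 mm. I trusted the images and the travel instead.
- The tool had tilted about 0.026 rad under load.
- I viewed 12 pictures rather than the planned 8 and hit the viewer's limit. After the pull, I checked the red band and front jaw only by pixel values. I did not look at the rear jaw again after the pull.

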